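Wedge up a fossil slab and hold it

TASK

The fossil slab in the work tray has to come just off the tray floor so that its plaster bed can be looked at from below. Take the oak wedge, lay it flat on the tray floor, thin end first, at the middle of the slab's overhanging near edge, and push it in under the overhang until the whole near edge of the plaster bed stands two or three millimetres clear of the floor; the slab stays back against the far rail of the tray and is not touched by the gripper. Finish while still gripping the wedge there, and leave everything else on the bench where it is.

Things in the scene. Friction and masses are not known exactly. Their poses are not given: they have to be found in the camera images.
- tray: Work tray, fixed: grey floor board 330 (x) by 320 mm (y), 12 mm thick, with a pale pine frame 18 mm wide, 22 mm high above the floor, on its far (+x) side and both y sides; the near (-x) side is open. Origin: centre of the underside, on the bench; floor top at z = 12 mm; inner face of the far rail at x = 147 mm. Place varies, yaw up to 15 degrees.
- slab: Loose tan-brown shale slab with a coiled ammonite on top, 0.6 to 1 kg: stone 160 (x) by 130 (y) by 18 mm on a white plaster bed 8 mm thick, 0 to 3 mm from the far rail. Origin: level with the bed's underside, below the stone's centre; +x to the far rail. The bed covers x -18 to 78, y -55 to 55 mm; the stone overhangs the floor by 62 mm on the near side, gap 8 mm high. Stone top z 26, fossil 35 mm.
- near_edge (a point): Middle of the lower near edge of the stone (slab x = -80, y = 0, z = 8 mm), where the wedge goes in. Raised here, the slab pivots on the bed's far lower edge (slab x = 78 mm): the bed's near edge rises 0.6 mm for each 1 mm at this point. The wedge pushes the slab back against the far rail.
- bed_left (a point): Lower near corner of the plaster bed on the +y side (slab x = -18, y = 55, z = 0 mm); on the tray floor at the start.
- bed_right (a point): Lower near corner of the plaster bed on the -y side (slab x = -18, y = -55, z = 0 mm); on the tray floor at the start.
- wedge: Loose oak wedge, 60 g, flat on the bench left or right of the tray: 110 mm long (x), 36 mm wide (y); its top slopes evenly from 27 mm high at the thick back end (x = -55 mm) to 3 mm at the thin end (x = +55 mm). Origin: centre of the underside, z up, +x to the thin end. Pushing it in takes 5 to 18 N: grip it firmly (40 N is good) across its width near the back end.
- wedge_tip (a point): Middle of the wedge's thin end (wedge x = 55, y = 0, z = 1.5 mm). The slope meets the stone's near edge when this is 23 mm inside it; each further 4.6 mm lifts that edge 1 mm; at 62 mm inside it would hit the plaster bed.
- brush: Bystander: flat black-bristle brush, dark wood handle, 175 mm long (x), 34 mm wide, 22 mm high, lying on the bench on the other side of the tray than the wedge. Origin: underside, where the handle meets the metal.
- wash_bottle: Bystander: translucent white wash bottle, 72 mm across, 215 mm high with its blue cap and spout. Origin: centre of the underside.
- paper_cup: Bystander: empty olive-green cup, 76 mm across, 82 mm high. Origin: centre of the underside.
- beaker: Bystander: small glass beaker, 60 mm across, 62 mm high. Origin: centre of the underside.
- fragment_a: Bystander: tan stone fragment, 36 x 28 x 22 mm, on the tray floor to the +y side of the slab. Origin: centre of the underside.
- fragment_b: Bystander: tan stone fragment, 30 x 26 x 18 mm, on the tray floor to the -y side of the slab. Origin: centre of the underside.
- spatula: Bystander: thin steel spatula with a black handle, 165 mm long (x), 12 mm high, on the bench. Origin: underside, where the handle ends.
Things that resemble listed ones, but are neither listed nor needed, are in the scene too. What is shaped like the wedge but pink or purple is not meant.

How it is judged:
On the way:
1. the wedge's thin end is in under the slab's overhanging near edge while the plaster bed still lies on the tray floor (x of wedge_tip in the frame of slab between -0.077 and -0.018 m and y of wedge_tip in the frame of slab between -0.045 and 0.045 m and z of wedge_tip in the frame of tray below 0.02 m and z of each of bed_left, bed_right in the frame of tray below 0.0128 m), for 0.05 s.
At the end, for the whole second after the job is handed in: Both near corners of the bed are 1.1 to 4.5 mm off the floor, carried by the wedge (over 1 N), which lies flat (4 mm, 5 deg), within 30 mm of the middle, gripped (over 2 N); slab at rest, not touched by the arm, within 9 mm of the far rail, turned under 5 deg, moved under 15 mm (z of bed_left in the frame of tray between 0.0131 and 0.0165 m and z of bed_right in the frame of tray between 0.0131 and 0.0165 m and contact force between wedge and slab above 1 N and contact force between the fingers and wedge above 2 N and contact force between each of the arm, the fingers and slab below 0.3 N and y of wedge_tip in the frame of slab between -0.03 and 0.03 m and z of wedge in the frame of tray below 0.016 m and angle between wedge's own z axis and vertical below 0.09 rad and x of slab in the frame of tray above 0.058 m and angle between the x axis of slab and the x axis of tray, either way round below 0.09 rad and distance of slab from where it was at the start of the episode below 0.015 m and linear speed of each of slab, wedge below 0.01 m/s); the arm keeps its last pose, push and grip.
It fails at once if the slab is heaved up: a near corner of its bed more than 8 mm above the tray floor (z of any of bed_left, bed_right in the frame of tray above 0.02 m).
It fails at once if the gripper or arm presses on the slab (more than 2 N) (contact force between any of the fingers, the arm and slab above 2 N).
It fails at once if a bystander is moved more than 30 mm (distance of any of brush, wash_bottle, paper_cup, beaker, fragment_a, fragment_b, spatula from where it was at the start of the episode above 0.03 m).
It also fails if it takes over 45 s, if anything falls off the work surface, if the arm or the gripper's body presses on something with over 40 N, if the wrist force passes 120 N, or if a joint passes its speed limit or range.

ROBOT

A 6-joint arm with a two-finger parallel gripper is mounted at the origin on the work surface. World frame = base frame: x ahead of the robot, y to its left, z up, the work surface at z = 0. Lengths are in m, angles in rad, forces in N, time in s.
With the tool pointing down it reaches from about 0.3 to 0.775 m from the base axis. Payload 14.6 kg.
Tool frame: the origin (TCP) lies at the very end of the fingers, on their centre line; the grasp point (between the pads) lies 19 mm behind it; z points along the fingers, y is the line along which they close (so a half turn about z gives the same grasp; the last joint's range is limited). The gripper opens to 94 mm and grips with 3 to 60 N. Pads are 16 mm wide; open, the fingers measure 119 mm over their backs; the gripper's body (75 mm by 177 mm) begins 78 mm behind the grasp point.
Start: joints at [1.25, 0.3, 1.521, -0, 1.321, -0.067], TCP at [0.138, 0.532, 0.205] pointing down, gripper open.
Joint ranges: [-3.03, 3.03], [-0.79, 2.21], [0.23, 2.52], [-1.04, 4.18], [0, 3.07], [-2.55, 2.55]. Speed limits (rad/s): [2.22, 2.22, 2.57, 3.14, 3.14, 3.14].

INTERFACE

Orientations are given as [roll, pitch, yaw] about the fixed x, y, z axes, in that order (R = Rz(yaw) Ry(pitch) Rx(roll)).
In Python, from station import ctrl, cams gives the robot as it stands. The module is installed in compiled form; this text tells all that it offers.
- The arm moves only by the tool arm_command, never from a script. Its argument "plan" is a list that holds one entry, the list of rows, each a list of 7 numbers: the shift along the tool's x, y, z in normalised numbers (1 is 800 mm), then the turn, a rotation vector about the tool's x, y, z in shares of pi rad (1.0 is pi rad), then the closure, from -1 (fully open) to 1 (shut). A call has 1 to 12 rows; each row is the pose to reach, as a shift and turn from the pose commanded when the call began, along the tool's axes at that moment; what a row does not reach only later rows make up. A row lasts 1/10 s, in which the tool goes at most 50 mm and 8.59 degrees, less where a joint would pass 70% of its speed; a pose out of reach is approached as far as the arm can. A shift or turn number past 1, either way, is cut back to 1. A call with a gripper value outside its range is refused whole. The fingers move at their own pace and stop on an object; "squeeze" is the grip in N (left out, the last holds). Time passes only in rows, so rows that repeat a pose let the fingers close. It gives the time, the measured TCP pose, the force, the opening and the grip force at its end, in the units of the state.
- ctrl.get_obs(): the state, without advancing time (a new reading comes with each control period).
- cams.camera(name): name is "scene" or "top" or "wrist"; returns (picture, depth): 480x640x3 uint8, blue, green, red; 480x640 float32, m along the optical axis (not along the pixel's ray), 0 where there is no reading.
- cams.camera_info(name): a dict with "fx", "fy", "cx", "cy" (pixels), "world_to_cam" (4x4, takes a point from world to camera coordinates). Camera axes: x right, y down, z forward; pixel columns grow to the right and rows downward; lengths in m; the calibration is good to about 2 mm. A picture is of the moment at which its call begins: read the wrist's pose just before it. camera_info takes no time and is no camera call; for the wrist camera it gives the pose at the moment of the call.
- ctrl.hand_in(): hands the job in; it is judged then, once.
The state is a dict: "time_s": time; "qpos": joint angles; "joint_vel": joint speeds; "tau": joint torques, N m; "ee_pos": TCP position; "eef_rot": TCP orientation; "force": force on the tool from outside, world axes, zero at the start; "moment": the same for the moment, N m; "grip_width": finger opening in m; "grip_force": force on a finger pad.
Only numpy, scipy, OpenCV 4.12 (cv2) and the standard library are available. Lean on these libraries where they do the work, as an engineer would, in place of code of your own. Each camera call takes 0.05 s, during which the arm holds its last target. There are 200 camera calls.

## Working session

There is one attempt and no reset: what is moved stays moved. The work goes in short steps, Python scripts to look and compute and a tool call to move; the robot and the scene stay as the last step left them, time stands still between calls to the robot, and variables do not carry over. Pictures are saved under pics/ and viewed, at most 10 in all, crops included, and the job is handed in when it is done.

Besides the shell and the picture viewer there is one more tool, called as name([rows], argument=value, ...), one row to a line, values as JSON. arm_command: Moves the arm, as the interface text tells. Its arguments: {"type":"object","properties":{"plan":{"type":"array"},"squeeze":{"type":"number"}},"required":["plan"]}

```bash
mkdir -p pics; cat > h.py <<'E'
import numpy as np,cv2
from station import ctrl,cams
from scipy.spatial.transform import Rotation as R
def info(n):
    i=cams.camera_info(n);return i,np.linalg.inv(np.array(i["world_to_cam"]))
def cloud(n,d):
    i,T=info(n);v,u=np.mgrid[:480,:640]
    P=np.stack([(u-i["cx"])/i["fx"]*d,(v-i["cy"])/i["fy"]*d,d],-1)
    W=P@T[:3,:3].T+T[:3,3];W[d==0]=np.nan;return W
def proj(n,p):
    i,_=info(n);c=np.array(i["world_to_cam"])@np.append(p,1);return i["fx"]*c[0]/c[2]+i["cx"],i["fy"]*c[1]/c[2]+i["cy"]
E
python3 - <<'E'
from h import *
for n in("scene","top"):
    p,d=cams.camera(n);cv2.imwrite(f"pics/{n}0.png",p);np.save(n+"0.npy",cloud(n,d))
    print(n,info(n)[1][:3,3].round(3),d[d>0].min(),d.max())
o=ctrl.get_obs();print(o)
E
```

```text
scene [ 1.26  -0.029  0.995] 0.81880337 3.1256578
top [0.346 0.005 1.327] 0.68299294 2.2954369
{'time_s': 0.1, 'qpos': array([ 1.25041106e+00,  3.00371846e-01,  1.52152212e+00, -5.19680273e-05,
        1.32071380e+00, -6.65910647e-02]), 'joint_vel': array([-5.64282470e-04, -1.54834576e-03, -4.26143350e-04,  6.13936330e-04,
       -8.59257448e-05,  1.85711242e-04]), 'tau': array([ 5.89793326e-04, -5.32646012e+01, -3.53285801e+01,  7.09031546e-02,
        2.35365290e-02, -6.28556654e-05]), 'ee_pos': array([0.13802824, 0.53214916, 0.20496572]), 'eef_rot': array([-3.14057644e+00, -1.73205597e-05,  2.88781132e+00]), 'force': array([ 0.44065807,  0.29821447, -0.22953312]), 'moment': array([-0.01174154, -0.01135115, -0.05180414]), 'grip_force': 0.0, 'grip_width': 0.09384856443872977}
```

View pics/top0.png

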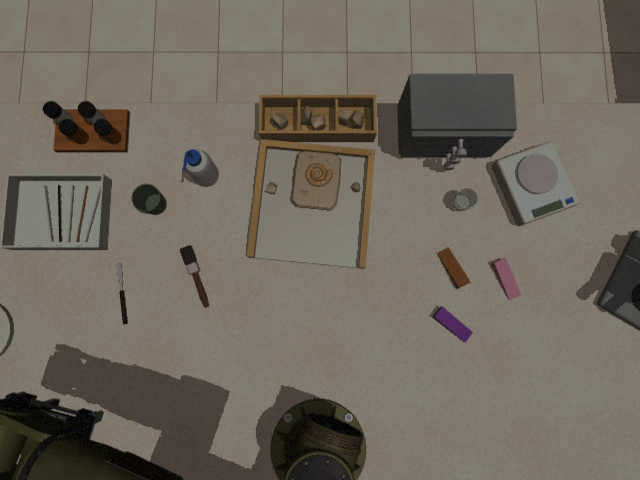

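View pics/scene0.png

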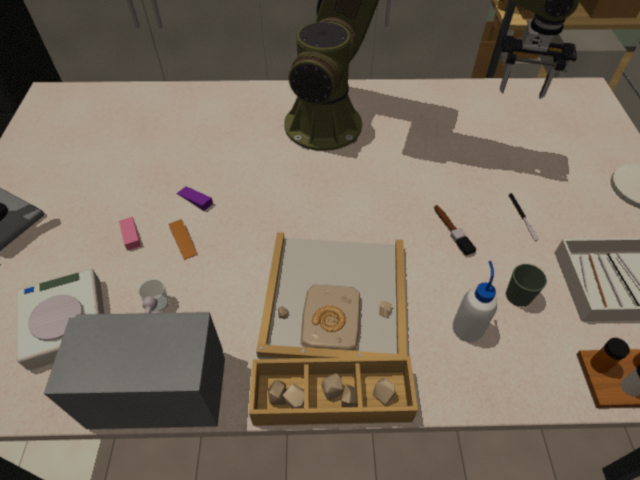

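Top picture: the tray is around (312,205) with the slab at (317,180). There are three wedge shapes: brown at (453,268), pink at (508,278) and purple at (453,323). Only the brown one is oak-coloured. I'll confirm it in a crop and measure it along with the tray and slab.

```bash
python3 - <<'E'
from h import *
T=cv2.imread("pics/top0.png");S=cv2.imread("pics/scene0.png")
a=cv2.resize(T[225:345,420:540],(400,400),interpolation=cv2.INTER_CUBIC);b=cv2.resize(S[175:275,110:210],(400,400),interpolation=cv2.INTER_CUBIC)
cv2.imwrite("pics/crop1.png",np.hstack([a,b]))
for n,I,box in(("top",T,(430,240,480,295)),("scene",S,(160,212,205,265))):
    W=np.load(n+"0.npy");x0,y0,x1,y1=box
    h=cv2.cvtColor(I,cv2.COLOR_BGR2HSV);m=np.zeros((480,640),bool)
    m[y0:y1,x0:x1]=((h[...,1]>140)&(h[...,0]<20))[y0:y1,x0:x1]
    P=W[m];P=P[np.isfinite(P[:,0])];r=cv2.minAreaRect((P[:,:2]*1000).astype(np.float32))
    print(n,m.sum(),r,cv2.boxPoints(r).round(0).tolist())
    u=np.linalg.svd(P[:,:2]-P[:,:2].mean(0),full_matrices=False)[2][0];t=(P[:,:2]-P[:,:2].mean(0))@u
    A=np.polyfit(t,P[:,2],1);print("axis",u,"mean",P.mean(0),"zslope",A,"t",t.min(),t.max(),P[:,2].min(),P[:,2].max())
W=np.load("top0.npy")
for n in((265,150),(255,250),(370,160),(365,260),(300,240),(340,240),(300,200),(317,205),(330,200),(430,280),(480,260),(300,160),(335,160)):print(n,W[n[1],n[0]].round(4))
E
```

```text
top 503 ((470.62713623046875, -368.20947265625), (107.47948455810547, 36.10296630859375), 26.886205673217773) [[415.0, -376.0], [431.0, -409.0], [527.0, -360.0], [510.0, -328.0]]
axis [-0.89306187 -0.44993388] mean [ 0.46978359 -0.36843936  0.01593053] zslope [0.21354459 0.01593053] t -0.05458435728026294 0.052886832047954954 -0.0012085732289730533 0.03187523607084497
scene 522 ((468.3827209472656, -368.4434814453125), (113.20384979248047, 35.881507873535156), 27.780296325683594) [[410.0, -379.0], [427.0, -411.0], [527.0, -358.0], [510.0, -326.0]]
axis [0.8902977  0.45537897] mean [ 0.47036072 -0.36854165  0.01591999] zslope [-0.21430803  0.01591999] t -0.05835166445216283 0.05490947818662701 -0.0008356717182878004 0.031216634269497057
(265, 150) [0.795  0.146  0.0358]
(255, 250) [0.5182 0.1713 0.0137]
(370, 160) [ 0.7668 -0.1449  0.0348]
(365, 260) [ 0.4881 -0.1266  0.0369]
(300, 240) [0.5462 0.0486 0.0115]
(340, 240) [ 0.5455 -0.0611  0.0163]
(300, 200) [0.6526 0.0483 0.0374]
(317, 205) [0.638  0.0019 0.0401]
(330, 200) [ 0.6529 -0.0336  0.0363]
(430, 280) [ 0.4368 -0.3071  0.003 ]
(480, 260) [ 0.4922 -0.4482 -0.0008]
(300, 160) [0.7649 0.0487 0.04  ]
(335, 160) [ 0.7646 -0.0477  0.0413]
```

View pics/crop1.png

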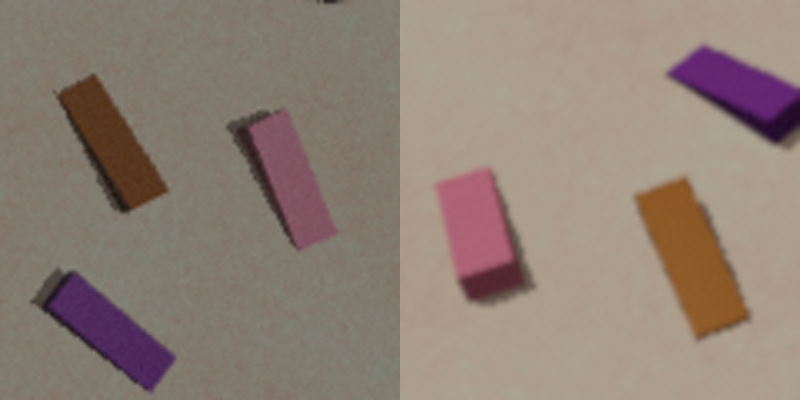

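The crop confirms the brown oak block, with its thin end toward +x (away from the robot): centre ≈ (0.470, -0.368), yaw ≈ 0.47. Pink and purple are decoys. Next I'll measure the tray and slab.

```bash
cat >> h.py <<'E'
def rel(p,yaw,tilt=0):
    "shift mm and rotvec from current pose to down pose at p,yaw"
    o=ctrl.get_obs();R0=R.from_euler('xyz',[np.pi,0,round(o["eef_rot"][2],4)]);R1=R.from_euler('xyz',[np.pi,0,yaw])
    return (R0.inv().apply(np.array(p)-o["ee_pos"])*1000).round(1),(R0.inv()*R1).as_rotvec().round(3)
E
python3 - <<'E'
from h import *
for n in("top","scene"):
    I=cv2.imread(f"pics/{n}0.png");W=np.load(n+"0.npy");h=cv2.cvtColor(I,cv2.COLOR_BGR2HSV).astype(int)
    X,Y,Z=W[...,0],W[...,1],W[...,2]
    roi=(X>0.58)&(X<0.785)&(abs(Y)<0.09)&(Z>.029)&(Z<.06)
    sat=h[...,1]
    print(n,"sat slab",np.median(sat[roi]))
    m=roi.astype(np.uint8);k,l,s,c=cv2.connectedComponentsWithStats(m)
    j=1+np.argmax(s[1:,4]);P=W[l==j];r=cv2.minAreaRect((P[:,:2]*1000).astype(np.float32))
    print(r,cv2.boxPoints(r).round(0).tolist(),np.nanmedian(P[:,2]))
    # near edge line: min x per y bin
    g=[]
    for y in np.arange(-.045,.055,.006):
        q=P[abs(P[:,1]-y)<.004]
        if len(q)>3:g.append((y,q[:,0].min()))
    g=np.array(g);print("near edge fit x=a*y+b",np.polyfit(g[:,0],g[:,1],1),g[:,1].round(3))
    # side rails: inner face
    for s in(1,-1):
        g=[]
        for x in np.arange(.52,.70,.01):
            q=W[(abs(X-x)<.006)&(Y*s>.1)&(Y*s<.19)&(Z>.024)&(Z<.05)]
            if len(q)>3:g.append((x,np.median(q[:,1])))
        g=np.array(g);print("rail",s,np.polyfit(g[:,0],g[:,1],1),len(g))
    g=[]
    for y in np.arange(-.12,.13,.01):
        q=W[(abs(Y-y)<.004)&(X>.48)&(X<.55)&(Z>.006)&(Z<.02)]
        if len(q)>3:g.append((y,q[:,0].min()))
    g=np.array(g);print("tray near edge",np.polyfit(g[:,0],g[:,1],1))
E
```

```text
top sat slab 74.0
((710.3560791015625, 4.0653533935546875), (126.43124389648438, 157.00564575195312), 84.73770141601562) [[626.0, -52.0], [783.0, -66.0], [794.0, 60.0], [638.0, 74.0]] 0.0396800780150206
near edge fit x=a*y+b [0.05526828 0.6336858 ] [0.639 0.632 0.629 0.63  0.63  0.632 0.633 0.633 0.632 0.633 0.636 0.634
 0.635 0.636 0.638 0.637 0.637]
rail 1 [-0.18608808  0.28074736] 18
rail -1 [-0.08228091 -0.08079537] 18
tray near edge [0.04742416 0.4840536 ]
scene sat slab 80.0
((710.697509765625, 2.2810440063476562), (126.4405746459961, 155.9875946044922), 84.72230529785156) [[627.0, -53.0], [783.0, -68.0], [794.0, 58.0], [639.0, 72.0]] 0.03950594469522911
near edge fit x=a*y+b [0.04510913 0.63488996] [0.641 0.633 0.632 0.632 0.631 0.631 0.632 0.635 0.636 0.636 0.637 0.634
 0.636 0.637 0.637 0.638 0.638]
rail 1 [-0.16208671  0.26669641] 18
rail -1 [-0.0847623  -0.07967559] 18
tray near edge [-0.00085396  0.48680458]
```

```bash
python3 - <<'E'
from h import *
for p in((.35,.35,.3),(.48,0.02,.32)): print(rel(p,.45))
E
```

```text
(array([-250.9, -123.1,  -95. ]), array([-0.   , -0.   ,  2.438]))
(array([-459.6, -409.9, -115. ]), array([-0.   , -0.   ,  2.438]))
```

Units first: shifts go in shares of 800 mm and turns go in shares of pi rad. So -460 mm is -0.575, -123 mm is -0.1538, 1.9 rad is 0.6048.

arm_command([
  [[-0.1563, -0.075, -0.075, 0, 0, 0.191, -1], [-0.3138, -0.1538, -0.1188, 0, 0, 0.191, -1], [-0.3138, -0.1538, -0.1188, 0, 0, 0.191, -1], [-0.3138, -0.1538, -0.1188, 0, 0, 0.2546, -1], [-0.375, -0.2375, -0.125, 0, 0, 0.3183, -1], [-0.4125, -0.2875, -0.1313, 0, 0, 0.3501, -1], [-0.45, -0.3375, -0.1375, 0, 0, 0.382, -1], [-0.4875, -0.3875, -0.1438, 0, 0, 0.4456, -1], [-0.525, -0.4375, -0.1438, 0, 0, 0.4775, -1], [-0.55, -0.475, -0.1438, 0, 0, 0.5411, -1], [-0.575, -0.5125, -0.1438, 0, 0, 0.573, -1], [-0.575, -0.5125, -0.1438, 0, 0, 0.6048, -1]],
])

```text
time_s: 1.3
ee_pos: [0.4643, 0.0567, 0.3181]
eef_rot: [-3.141, 0.0, 1.082]
force: [0.1, 0.8, -0.2]
grip_width: 0.0943
grip_force: 0.0
```

In the tool's units: 0.6 rad is 0.191.

arm_command([
  [[0, 0, 0, 0, 0, 0.0637, -1], [0, 0, 0, 0, 0, 0.1114, -1], [0, 0, 0, 0, 0, 0.1592, -1], [0, 0, 0, 0, 0, 0.191, -1], [0, 0, 0, 0, 0, 0.191, -1]],
])

```text
time_s: 1.8
ee_pos: [0.464, 0.0587, 0.3179]
eef_rot: [-3.141, 0.0, 0.485]
force: [0.1, -0.0, -0.5]
grip_width: 0.0942
grip_force: 0.0
```

```bash
python3 - <<'E'
from h import *
print(ctrl.get_obs()["ee_pos"],ctrl.get_obs()["eef_rot"],info("wrist")[1].round(3))
p,d=cams.camera("wrist");cv2.imwrite("pics/w1.png",p);np.save("w1.npy",cloud("wrist",d));print(d[d>0].min())
E
```

```text
[0.46395805 0.058673   0.31787289] [-3.14138516e+00  4.70230655e-04  4.85174262e-01] [[ 0.467 -0.853 -0.234  0.532]
 [-0.884 -0.45  -0.123  0.093]
 [ 0.     0.264 -0.964  0.498]
 [ 0.     0.     0.     1.   ]]
0.05681537
```

View pics/w1.png

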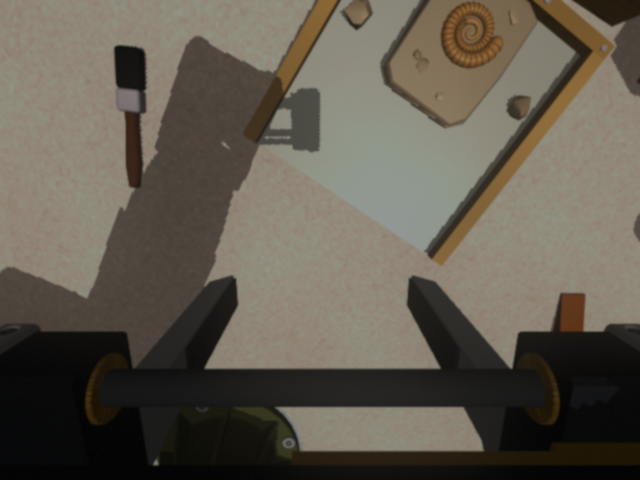

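The wrist view shows the slab's near edge running from (388,72) to (445,125), with slightly cut corners. The rails are at (290,70) and (520,155), and the wedge is at (570,310). I'll fit lines to these.

```bash
python3 - <<'E'
from h import *
def line(pts):
    vx,vy,x,y=cv2.fitLine(np.float32(pts),cv2.DIST_HUBER,0,.001,.001).ravel();return np.array([x,y]),np.array([vx,vy])
for n in("w1","top0","scene0"):
    W=np.load(n+".npy");X,Y,Z=W[...,0],W[...,1],W[...,2]
    th=-.085
    c=np.array([.71,.003]);ux=np.array([np.cos(th),np.sin(th)]);uy=np.array([-ux[1],ux[0]])
    a=(X-c[0])*ux[0]+(Y-c[1])*ux[1];b=(X-c[0])*uy[0]+(Y-c[1])*uy[1]
    m=(abs(b)<.09)&(a>-.1)&(a<.074)&(Z>.028)&(Z<.06)
    k,l,s,_=cv2.connectedComponentsWithStats(m.astype(np.uint8));m=l==1+np.argmax(s[1:,4])
    out={}
    A,B=a[m],b[m]
    near=[(A[abs(B-t)<.003].min(),t) for t in np.arange(-.04,.041,.005) if (abs(B-t)<.003).any()]
    L=[(t,B[abs(A-t)<.003].max()) for t in np.arange(-.05,.05,.005) if (abs(A-t)<.003).any()]
    Rr=[(t,B[abs(A-t)<.003].min()) for t in np.arange(-.05,.05,.005) if (abs(A-t)<.003).any()]
    for nm,q in(("near",near),("left",L),("right",Rr)):
        p,v=line(q);print(n,nm,p.round(4),v.round(3),np.array(q)[:,0 if nm=="near" else 1].round(3))
    print("z",np.nanmedian(Z[m]),"n",m.sum())
    # rails: horizontally, highest points
    for s in(1,-1):
        mm=(b*s>.125)&(b*s<.19)&(a>-.18)&(a<.05)&(Z>.028)&(Z<.045);A,B=a[mm],b[mm]
        q=[(t,np.median(B[abs(A-t)<.004])) for t in np.arange(-.17,.05,.008) if (abs(A-t)<.004).sum()>2]
        if len(q)>3:p,v=line(q);print(n,"rail",s,p.round(4),v.round(3))
    mm=(abs(b)<.13)&(a<-.17)&(a>-.3)&(Z>.007)&(Z<.02);A,B=a[mm],b[mm]
    q=[(A[abs(B-t)<.004].min(),t) for t in np.arange(-.12,.125,.01) if (abs(B-t)<.004).any()]
    if len(q)>3:p,v=line(q);print(n,"traynear",p.round(4),v.round(3))
E
```

```text
w1 near [-0.0777 -0.002 ] [0.014 1.   ] [-0.078 -0.078 -0.078 -0.078 -0.078 -0.078 -0.078 -0.078 -0.078 -0.078
 -0.078 -0.077 -0.077 -0.077 -0.077 -0.077 -0.077]
w1 left [-0.007   0.0597] [ 0.978 -0.209] [0.064 0.064 0.064 0.064 0.064 0.064 0.064 0.064 0.064 0.065 0.064 0.065
 0.065 0.065 0.065 0.052 0.045 0.037 0.029 0.022]
w1 right [-0.0115 -0.0596] [ 1.    -0.022] [-0.059 -0.058 -0.059 -0.058 -0.058 -0.059 -0.059 -0.06  -0.06  -0.06
 -0.061 -0.061 -0.061 -0.061 -0.06  -0.06  -0.06  -0.06  -0.06  -0.059]
z 0.03914080651650367 n 12452
w1 rail 1 [-0.102   0.1588] [ 1.    -0.007]
w1 rail -1 [-0.0756 -0.1411] [ 1.    -0.006]
w1 traynear [-0.2279  0.009 ] [0.007 1.   ]
top0 near [-0.0765  0.008 ] [0.03 1.  ] [-0.077 -0.078 -0.078 -0.078 -0.076 -0.076 -0.077 -0.078 -0.077 -0.075
 -0.077 -0.076 -0.076 -0.076 -0.075 -0.076 -0.075]
top0 left [0.0005 0.0628] [ 1.    -0.006] [0.063 0.064 0.064 0.062 0.063 0.063 0.064 0.061 0.064 0.062 0.063 0.063
 0.063 0.064 0.062 0.062 0.062 0.063 0.063 0.061]
top0 right [-0.012  -0.0607] [ 1.    -0.024] [-0.058 -0.06  -0.06  -0.059 -0.062 -0.062 -0.061 -0.
[... 259 characters left out ...]
]
scene0 near [-0.0753  0.003 ] [ 0.003 -1.   ] [-0.075 -0.075 -0.074 -0.077 -0.077 -0.077 -0.075 -0.074 -0.074 -0.073
 -0.076 -0.077 -0.075 -0.075 -0.075 -0.076 -0.075]
scene0 left [-0.0075  0.0612] [1.    0.024] [0.063 0.063 0.06  0.061 0.061 0.061 0.061 0.061 0.061 0.061 0.061 0.061
 0.062 0.062 0.062 0.062 0.062 0.062 0.062 0.06 ]
scene0 right [ 0.     -0.0617] [ 0.999 -0.036] [-0.057 -0.059 -0.059 -0.061 -0.06  -0.062 -0.062 -0.061 -0.061 -0.063
 -0.062 -0.064 -0.063 -0.063 -0.063 -0.062 -0.062 -0.061 -0.063 -0.063]
z 0.03950812387980018 n 3180
scene0 rail 1 [-0.0476  0.1571] [ 1.    -0.017]
scene0 rail -1 [-0.062  -0.1433] [ 1.    -0.011]
scene0 traynear [-0.2275  0.001 ] [0.018 1.   ]
```

```bash
python3 - <<'E'
from h import *
for p in((.4326,-.3875,.2),(.4326,-.3875,.12)): print(rel(p,.471))
E
```

```text
(array([-238.1,  378.7,  117.9]), array([ 0.  , -0.  ,  0.02]))
(array([-238.1,  378.7,  197.9]), array([ 0.  , -0.  ,  0.02]))
```

In the tool's units: 379 mm is 0.4738, -238 mm is -0.2975, 0.02 rad is 0.0064.

arm_command([
  [[-0.0313, 0.05, 0.0125, 0, 0, 0, -0.4], [-0.0625, 0.1, 0.025, 0, 0, 0, -0.4], [-0.0938, 0.15, 0.05, 0, 0, 0, -0.4], [-0.125, 0.2, 0.075, 0, 0, 0.0064, -0.4], [-0.1563, 0.25, 0.1, 0, 0, 0.0064, -0.4], [-0.1875, 0.3, 0.1188, 0, 0, 0.0064, -0.4], [-0.2188, 0.35, 0.1313, 0, 0, 0.0064, -0.4], [-0.2563, 0.4125, 0.1375, 0, 0, 0.0064, -0.4], [-0.2975, 0.4738, 0.1475, 0, 0, 0.0064, -0.4], [-0.2975, 0.4738, 0.1475, 0, 0, 0.0064, -0.4], [-0.2975, 0.4738, 0.1475, 0, 0, 0.0064, -0.4], [-0.2975, 0.4738, 0.1475, 0, 0, 0.0064, -0.4]],
])

```text
time_s: 3.05
ee_pos: [0.4314, -0.3872, 0.1998]
eef_rot: [-3.141, 0.0, 0.47]
force: [0.5, -1.0, 0.3]
grip_width: 0.0657
grip_force: 0.0
```

```bash
cat > wm.py <<'E'
from h import *
def wedge(name):
    "wedge footprint from wrist view: centre, axis, ends"
    I,d=cams.camera("wrist");cv2.imwrite(f"pics/{name}.png",I);W=cloud("wrist",d)
    h=cv2.cvtColor(I,cv2.COLOR_BGR2HSV)
    m=((h[...,1]>150)&(h[...,0]<16)&(h[...,2]>40)&(d>.1)).astype(np.uint8)
    m=cv2.morphologyEx(m,cv2.MORPH_OPEN,np.ones((5,5)))
    k,l,s,c=cv2.connectedComponentsWithStats(m)
    for j in range(1,k):
        if s[j,4]<800:continue
        P=W[l==j];P=P[np.isfinite(P[:,0])&(P[:,2]<.2)]
        if len(P)<200:continue
        r=cv2.minAreaRect((P[:,:2]*1000).astype(np.float32));print(s[j].tolist(),c[j].round(),r,cv2.boxPoints(r).round(1).tolist(),P[:,2].min(),P[:,2].max())
E
python3 - <<'E'
from wm import *
o=ctrl.get_obs();print(o["ee_pos"],o["eef_rot"]);wedge("w2")
E
```

```text
[ 0.4313642  -0.38723663  0.19982351] [-3.14083378e+00  9.95332863e-05  4.70441715e-01]
[307, 177, 33, 59, 1752] [323. 208.] ((448.18157958984375, -380.93377685546875), (58.68318176269531, 33.20606994628906), 27.098596572875977) [[414.5, -379.5], [429.6000061035156, -409.1000061035156], [481.8999938964844, -382.29998779296875], [466.70001220703125, -352.79998779296875]] 0.013897568583886855 0.029413102738305774
```

View pics/w2.png

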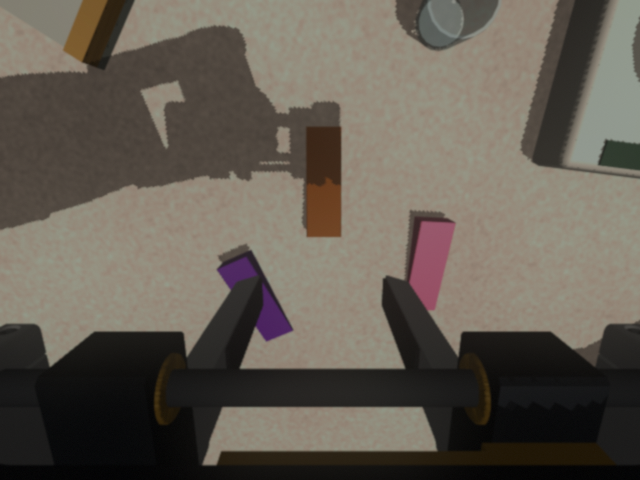

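The wrist view shows the wedge at cols 307–341, rows 126–237, centred between the fingers and aligned with them. Its back end is at ≈ (0.422, -0.394), which agrees with the other views. I'll descend and grip.

In the tool's units: 197 mm is 0.2463, 187 mm is 0.2338.

arm_command([
  [[0.0013, 0, 0.0625, 0, 0, 0, -0.4], [0.0025, 0, 0.125, 0, 0, 0, -0.4], [0.0025, 0, 0.175, 0, 0, 0, -0.4], [0.0025, 0, 0.2125, 0, 0, 0, -0.4], [0.0025, 0, 0.2338, 0, 0, 0, -0.4], [0.0025, 0, 0.2463, 0, 0, 0, -0.4], [0.0025, 0, 0.2463, 0, 0, 0, -0.4], [0.0025, 0, 0.2463, 0, 0, 0, 1], [0.0025, 0, 0.2463, 0, 0, 0, 1], [0.0025, 0, 0.2463, 0, 0, 0, 1], [0.0025, 0, 0.2463, 0, 0, 0, 1], [0.0025, 0, 0.2463, 0, 0, 0, 1]],
], squeeze=40)

```text
time_s: 4.3
ee_pos: [0.4334, -0.3869, 0.0037]
eef_rot: [3.141, -0.0, 0.468]
force: [-0.7, -0.6, 5.1]
grip_width: 0.0358
grip_force: 40.0
```

In the tool's units: -110 mm is -0.1375, -70 mm is -0.0875.

arm_command([
  [[0, 0, -0.0375, 0, 0, 0, 1], [0, 0, -0.0875, 0, 0, 0, 1], [0, 0, -0.1375, 0, 0, 0, 1], [0, 0, -0.1375, 0, 0, 0, 1], [0, 0, -0.1375, 0, 0, 0, 1], [0, 0, -0.1375, 0, 0, 0, 1]],
])

```text
time_s: 4.9
ee_pos: [0.4327, -0.3862, 0.1117]
eef_rot: [-3.139, 0.001, 0.468]
force: [-0.1, 0.5, -0.9]
grip_width: 0.0358
grip_force: 40.0
```

```bash
python3 - <<'E'
from wm import *
o=ctrl.get_obs();print(o["ee_pos"],o["eef_rot"],o["force"],o["grip_force"]);wedge("w3")
p=o["ee_pos"];d=R.from_euler('xyz',o["eef_rot"])
for x in(97,): print("pred tip px",proj("wrist",p+d.apply([x/1000,0,.001])),proj("wrist",p+d.apply([x/1000,.018,.001])))
for q in((.45,-.2,.114),(.49,.024,.08),(.514,.022,.03)):print(rel(q,-.095))
E
```

```text
[ 0.43267385 -0.38623973  0.11169896] [-3.13949313e+00  7.02756957e-04  4.67728949e-01] [-0.14426538  0.49755043 -0.89785795] 39.999767392873764
[286, 108, 74, 229, 16132] [322. 221.] ((468.78668212890625, -369.52862548828125), (109.57732391357422, 35.70072555541992), 26.579540252685547) [[411.79998779296875, -378.1000061035156], [427.79998779296875, -410.0], [525.7999877929688, -361.0], [509.79998779296875, -329.1000061035156]] 0.10991215258393217 0.13666547123488754
pred tip px (np.float64(319.5378591725359), np.float64(102.66325637784587)) (np.float64(356.86931883272246), np.float64(102.6889363338837))
(array([  99.4, -158.4,   -2.5]), array([ 0.   , -0.   ,  0.563]))
(array([ 236.1, -340.3,   31.5]), array([ 0.   , -0.   ,  0.563]))
(array([ 256.7, -327.7,   81.5]), array([ 0.   , -0.   ,  0.563]))
```

View pics/w3.png

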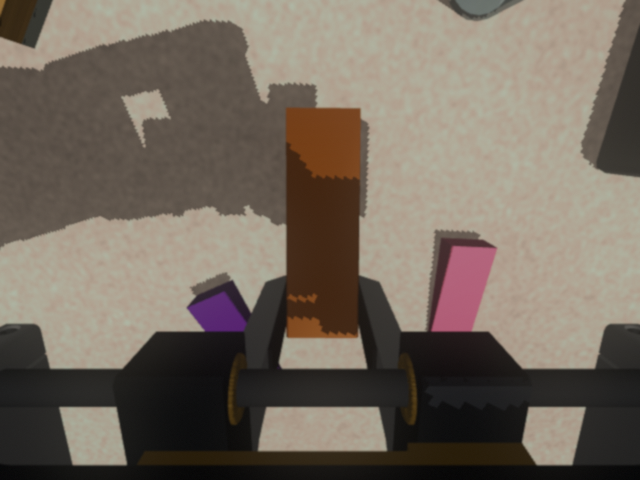

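The wedge is held level and straight, with its tip about 95 mm ahead of the TCP (tip edge at row 108, cols 287–360). Now I'll carry it in front of the slab.

In the tool's units: -340 mm is -0.425, -305 mm is -0.3813, 0.56 rad is 0.1783.

arm_command([
  [[0.0313, -0.0438, 0, 0, 0, 0.0159, 1], [0.0625, -0.0875, 0, 0, 0, 0.0382, 1], [0.0938, -0.1375, 0, 0, 0, 0.0637, 1], [0.125, -0.1875, 0, 0, 0, 0.0891, 1], [0.1563, -0.2375, 0, 0, 0, 0.1146, 1], [0.1875, -0.2875, 0, 0, 0, 0.1401, 1], [0.225, -0.3375, 0, 0, 0, 0.1592, 1], [0.2625, -0.3813, 0.0188, 0, 0, 0.1783, 1], [0.295, -0.425, 0.0388, 0, 0, 0.1783, 1], [0.295, -0.425, 0.0388, 0, 0, 0.1783, 1], [0.295, -0.425, 0.0388, 0, 0, 0.1783, 1], [0.295, -0.425, 0.0388, 0, 0, 0.1783, 1]],
])

```text
time_s: 6.15
ee_pos: [0.4904, 0.0223, 0.0819]
eef_rot: [3.141, 0.0, -0.093]
force: [-0.1, 0.0, -0.9]
grip_width: 0.0351
grip_force: 40.0
```

```bash
cat > nm.py <<'E'
from wm import *
def near(th=-.095,c=(.71,.003)):
    I,d=cams.camera("wrist");W=cloud("wrist",d);X,Y,Z=W[...,0],W[...,1],W[...,2]
    ux=np.array([np.cos(th),np.sin(th)]);uy=np.array([-ux[1],ux[0]])
    a=(X-c[0])*ux[0]+(Y-c[1])*ux[1];b=(X-c[0])*uy[0]+(Y-c[1])*uy[1]
    m=(abs(b)<.09)&(a>-.1)&(a<.05)&(Z>.03)&(Z<.06);k,l,s,_=cv2.connectedComponentsWithStats(m.astype(np.uint8));m=l==1+np.argmax(s[1:,4])
    A,B=a[m],b[m];q=[A[abs(B-t)<.002].min() for t in np.arange(-.04,.041,.01)]
    e=[(B[abs(A-t)<.002].min(),B[abs(A-t)<.002].max()) for t in(-.05,-.03,0)]
    print("near a",np.round(q,4),"sides",np.round(e,4),"z",np.median(Z[m]))
    for zlo,zhi in((.005,.02),):
        f=(abs(b)<.1)&(a<-.1)&(a>-.2)&(Z>zlo)&(Z<zhi);print("floor z",np.median(Z[f]))
    return I
E
python3 - <<'E'
from nm import *
o=ctrl.get_obs();print(o["ee_pos"],o["eef_rot"]);cv2.imwrite("pics/w4.png",near());wedge("w4b")
E
```

```text
[0.49040847 0.0222721  0.08194982] [ 3.14142380e+00  4.96691711e-04 -9.29577350e-02]Traceback (most recent call last):
  File "<stdin>", line 2, in <module>
  File "nm.py", line 8, in near
    e=[(B[abs(A-t)<.002].min(),B[abs(A-t)<.002].max()) for t in(-.05,-.03,0)]
        ~~~~~~~~~~~~~~~~~~~~^^
    return umr_minimum(a, axis, None, out, keepdims, initial, where)
ValueError: zero-size array to reduction operation minimum which has no identity
```

```bash
sed -i 's/in(-.05,-.03,0)\]/in(-.06,-.05,-.03,0) if (abs(A-t)<.002).any()]/' nm.py; python3 - <<'E'
from nm import *
cv2.imwrite("pics/w4.png",near());wedge("w4b")
E
```

```text
near a [-0.0783 -0.0783 -0.0779 -0.0779 -0.0778 -0.0776 -0.0776 -0.0774 -0.0772] sides [] z 0.038521493868879764
floor z 0.012902405564700875
[286, 109, 73, 228, 15967] [322. 221.] ((530.6415405273438, 16.98642349243164), (35.30528259277344, 109.28575897216797), 84.0544204711914) [[474.5, 5.099999904632568], [583.2000122070312, -6.199999809265137], [586.7999877929688, 28.899999618530273], [478.1000061035156, 40.20000076293945]] 0.08059903990630746 0.10763253712532658
```

View pics/w4.png

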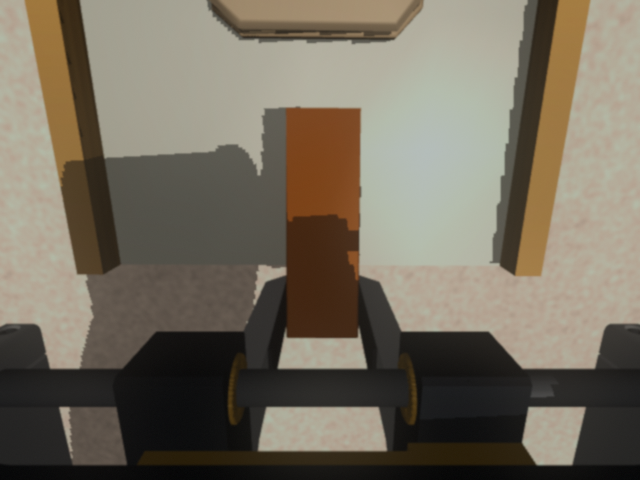

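The slab edge (cols 240–395, row 38) faces the wedge (cols 287–360) squarely, and the tip is about 46 mm short of it. I'll lower the wedge to the floor ahead of the edge.

In the tool's units: 66 mm is 0.0825, 65 mm is 0.0813.

arm_command([
  [[0.0125, -0.0013, 0.0313, 0, 0, 0, 1], [0.03, -0.0025, 0.0563, 0, 0, 0, 1], [0.03, -0.0025, 0.0725, 0, 0, 0, 1], [0.03, -0.0025, 0.0788, 0, 0, 0, 1], [0.03, -0.0025, 0.0813, 0, 0, 0, 1], [0.03, -0.0025, 0.0813, 0, 0, 0, 1], [0.03, -0.0025, 0.0825, 0, 0, 0, 1], [0.03, -0.0025, 0.0825, 0, 0, 0, 1]],
])

```text
time_s: 7.1
ee_pos: [0.5147, 0.0229, 0.0166]
eef_rot: [-3.142, -0.001, -0.092]
force: [0.4, 0.6, -0.0]
grip_width: 0.0357
grip_force: 40.0
```

In the tool's units: 1 mm is 0.0013, 0.5 mm is 0.0006.

arm_command([
  [[0, 0, 0.0006, 0, 0, 0, 1], [0, 0, 0.0013, 0, 0, 0, 1], [0, 0, 0.0013, 0, 0, 0, 1], [0, 0, 0.0013, 0, 0, 0, 1]],
])

```text
time_s: 7.5
ee_pos: [0.5147, 0.023, 0.0156]
eef_rot: [3.142, -0.0, -0.092]
force: [-2.1, -0.3, 5.7]
grip_width: 0.0354
grip_force: 40.0
```

In the tool's units: 36 mm is 0.045, 30 mm is 0.0375.

arm_command([
  [[0.0075, 0, 0, 0, 0, 0, 1], [0.015, 0, 0, 0, 0, 0, 1], [0.0225, 0, 0, 0, 0, 0, 1], [0.03, 0, 0, 0, 0, 0, 1], [0.0375, 0, 0, 0, 0, 0, 1], [0.045, 0, 0, 0, 0, 0, 1], [0.045, 0, 0, 0, 0, 0, 1], [0.045, 0, 0, 0, 0, 0, 1]],
])

```text
time_s: 8.3
ee_pos: [0.5511, 0.0196, 0.0157]
eef_rot: [-3.142, -0.002, -0.092]
force: [4.0, 0.0, 4.4]
grip_width: 0.0354
grip_force: 40.0
```

```bash
python3 - <<'E'
from nm import *
o=ctrl.get_obs();print(o["ee_pos"],o["force"])
I,d=cams.camera("wrist");cv2.imwrite("pics/w5.png",I)
E
```

```text
[0.55113246 0.01961185 0.01565027] [4.0410348  0.00585544 4.42304812]
```

View pics/w5.png

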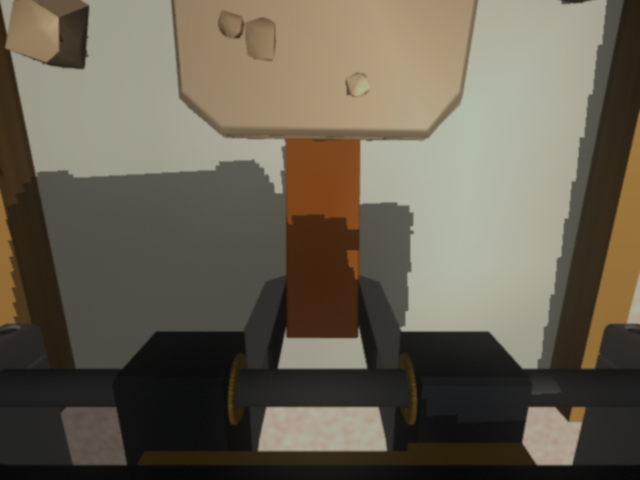

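The tip is hidden under the overhang and centred (slab cols 180–465, wedge 287–360). I'll take a baseline of the slab height, then push in small steps.

```bash
cat > lift.py <<'E'
import sys
from nm import *
# stone-top height near the near corners and near far end, from the fixed/wrist cameras, mean of frames
th=-.096;c=np.array([.71,.0035]);ux=np.array([np.cos(th),np.sin(th)]);uy=np.array([-ux[1],ux[0]])
for n in("scene","wrist"):
    D=np.mean([cams.camera(n)[1] for _ in range(4)],0);W=cloud(n,D)
    a=(W[...,:2]-c)@ux;b=(W[...,:2]-c)@uy;Z=W[...,2]
    f=lambda a0,a1,b0,b1:(lambda q:(round(1e3*float(np.median(q)),2),len(q)) if len(q) else None)(Z[(a>a0)&(a<a1)&(b>b0)&(b<b1)&(Z>.03)&(Z<.055)])
    fl=Z[(a>-.12)&(a<-.09)&(abs(b)>.045)&(abs(b)<.1)&(Z<.02)&(Z>.003)]
    print(n,"near R",f(-.065,-.035,-.05,-.01),"near L",f(-.065,-.035,.01,.05),"far",f(.04,.07,-.05,.05),"floor",round(1e3*float(np.median(fl)),2) if len(fl) else None)
o=ctrl.get_obs();print(o["time_s"],o["ee_pos"].round(4),o["force"].round(1),o["eef_rot"].round(3))
E
python3 lift.py
```

```text
scene near R (39.12, 187) near L (39.29, 189) far (39.24, 596) floor 13.18
wrist near R (38.8, 7820) near L (38.88, 7918) far None floor 12.77
8.75 [0.551  0.0196 0.0157] [3.  0.6 4.2] [-3.142e+00 -2.000e-03 -9.200e-02]
```

In the tool's units: 6 mm is 0.0075, 4 mm is 0.005.

arm_command([
  [[0.0025, 0, 0, 0, 0, 0, 1], [0.005, 0, 0, 0, 0, 0, 1], [0.0075, 0, 0, 0, 0, 0, 1], [0.0075, 0, 0, 0, 0, 0, 1]],
])

```text
time_s: 9.15
ee_pos: [0.5559, 0.0192, 0.0156]
eef_rot: [3.142, 0.001, -0.092]
force: [-5.2, 0.0, 12.5]
grip_width: 0.0352
grip_force: 40.0
```

In the tool's units: 5 mm is 0.0063, 4 mm is 0.005.

arm_command([
  [[0.0025, 0, 0, 0, 0, 0, 1], [0.005, 0, 0, 0, 0, 0, 1], [0.0063, 0, 0, 0, 0, 0, 1], [0.0063, 0, 0, 0, 0, 0, 1]],
])

```text
time_s: 9.55
ee_pos: [0.5602, 0.0188, 0.0156]
eef_rot: [3.142, 0.003, -0.092]
force: [-11.1, 0.9, 16.3]
grip_width: 0.0357
grip_force: 40.0
```

```bash
python3 lift.py
```

```text
scene near R (39.24, 187) near L (39.42, 188) far (39.32, 594) floor 13.15
wrist near R (38.81, 7476) near L (38.88, 7570) far None floor 12.76
9.95 [0.5602 0.0188 0.0156] [-10.8   0.6  16.2] [ 3.141e+00  3.000e-03 -9.200e-02]
```

In the tool's units: 6 mm is 0.0075, 4 mm is 0.005.

arm_command([
  [[0.0025, 0, 0, 0, 0, 0, 1], [0.005, 0, 0, 0, 0, 0, 1], [0.0075, 0, 0, 0, 0, 0, 1], [0.0075, 0, 0, 0, 0, 0, 1]],
])

```text
time_s: 10.35
ee_pos: [0.5658, 0.0183, 0.0156]
eef_rot: [3.141, 0.004, -0.092]
force: [-14.6, 1.4, 18.8]
grip_width: 0.0353
grip_force: 40.0
```

```bash
python3 lift.py
```

```text
scene near R (39.72, 191) near L (39.85, 193) far (39.44, 588) floor 13.22
wrist near R (39.39, 7313) near L (39.44, 7366) far None floor 12.76
10.75 [0.5658 0.0183 0.0156] [-13.1   1.4  18.9] [ 3.141  0.004 -0.092]
```

Lift has begun, about 0.6 mm on both sides. Roughly 15 mm remains.

In the tool's units: 10 mm is 0.0125, 8 mm is 0.01.

arm_command([
  [[0.0025, 0, 0, 0, 0, 0, 1], [0.005, 0, 0, 0, 0, 0, 1], [0.0075, 0, 0, 0, 0, 0, 1], [0.01, 0, 0, 0, 0, 0, 1], [0.0125, 0, 0, 0, 0, 0, 1], [0.0125, 0, 0, 0, 0, 0, 1], [0.0125, 0, 0, 0, 0, 0, 1]],
])

```text
time_s: 11.45
ee_pos: [0.5757, 0.0174, 0.0156]
eef_rot: [3.141, 0.004, -0.092]
force: [-14.5, 1.3, 18.2]
grip_width: 0.0356
grip_force: 40.0
```

```bash
python3 lift.py
```

```text
scene near R (41.66, 191) near L (41.89, 194) far (39.79, 594) floor 13.09
wrist near R (41.2, 7077) near L (41.27, 7132) far None floor 12.75
11.85 [0.5757 0.0174 0.0156] [-14.2   0.3  18.4] [ 3.142  0.004 -0.092]
```

In the tool's units: 5 mm is 0.0063, 4 mm is 0.005.

arm_command([
  [[0.0025, 0, 0, 0, 0, 0, 1], [0.005, 0, 0, 0, 0, 0, 1], [0.0063, 0, 0, 0, 0, 0, 1], [0.0063, 0, 0, 0, 0, 0, 1], [0.0063, 0, 0, 0, 0, 0, 1], [0.0063, 0, 0, 0, 0, 0, 1]],
])

```text
time_s: 12.45
ee_pos: [0.5806, 0.017, 0.0156]
eef_rot: [3.142, 0.004, -0.092]
force: [-15.1, 1.7, 18.4]
grip_width: 0.0355
grip_force: 40.0
```

```bash
python3 lift.py; python3 - <<'E'
from nm import *
I=cams.camera("wrist")[0];J=cams.camera("scene")[0]
cv2.imwrite("pics/end.png",np.hstack([cv2.resize(I,(400,300)),cv2.resize(J[210:400,230:450],(400,300))]))
E
```

```text
scene near R (42.57, 198) near L (42.76, 191) far (39.98, 603) floor 13.21
wrist near R (42.1, 7030) near L (42.18, 7004) far None floor 12.75
12.85 [0.5806 0.017  0.0156] [-14.4   1.4  18.2] [ 3.141  0.004 -0.092]
```

View pics/end.png

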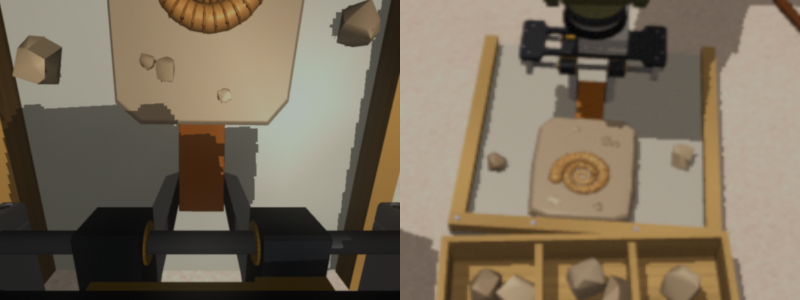

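The slab rests against the far rail. The wedge is flat and central under its near edge (left panel, cols 180–225). The stone strip is up 3.35 mm on both sides, which puts the bed's near edge about 2.5 mm clear, and the fingers are clear of the slab. Handing in.

```bash
python3 -c "
from h import *
print(ctrl.hand_in())"
```

```text
the job is handed in; nothing more can be done
None
```

The job is handed in: the oak wedge is still gripped, flat and central under the slab's near edge, and the bed's near edge is about 2.5 mm off the floor on both sides, worked out from camera measurements of the stone top (the judge's result was not shown).

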